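# Press the axle cap onto a toy truck's wheel

## Task

Fit the last wheel of the wooden toy truck: take the loose metal axle cap from the bench, start it on the bare axle end, and press it straight down until its teeth hold it snug against the wheel with the springy bush under the wheel a little taken up. Stop gently at that point so that the bush is not crushed, let go, and leave the pencil and the glue brush where they lie.

Things in the scene. Friction and masses are not known exactly. Their poses are not given: they have to be found in the camera images.
- cap_center (a point): Loose blind axle cap of bare grey metal, standing mouth down on the bench: round body 24 mm across with domed closed top, 35 mm tall, 30 to 50 g, flange 32 mm across and 3 mm thick round the mouth. Grip the body above the flange. This point is its centre, 17.5 mm above the mouth plane; z points from mouth to dome.
- cap_mouth (a point): Centre of the cap's mouth plane (flange underside), same axes. The mouth is a 16 mm funnel that narrows to a ring of teeth 3 to 6 mm inside; the hollow above them is 11.6 mm wide and ends 32.5 mm above the mouth plane. The teeth grip a 10 mm shaft and resist sliding back with some 5 N.
- axle_tip (a point): Top of the bare upright steel axle, 10 mm across, last 8 mm tapering to 6 mm; z up, +y along the truck to the finished axle 120 mm away. The cap drops some 7 mm over it; then pressing the teeth on takes 4 to 10 N, roughly steady once the mouth is 15 mm below the tip. The cap meets the wheel with the mouth 18 to 29 mm below the tip: it varies, feel for it.
- wheel: Wooden wheel with black tyre, 64 mm across, hub 38 mm across, on the bare axle. Origin: foot of the axle, 50.5 mm below its tip; the hub face is 21 to 32 mm above it. Under the wheel is a springy bush: once the flange meets the hub, resistance grows 6 N per mm over the teeth's drag. About 5 N left on the wheel is right, under 2 N is loose, over 15 N crushes the bush.
- cart: Green wooden toy truck lying on its side on two bearers, fixed; 250 mm long (+y to the cab), chassis face 66 mm above the bench. Origin on the bench under its middle. Bare axle at x -12, y -60 mm (away from the cab); finished axle with wheel and cap at x -12, y +60 mm, that cap's top 127 mm above the bench; nothing else of it is higher than the wheels.
- pencil: Red flat carpenter's pencil, 177 mm long, lying on the bench; origin at its middle. Leave alone.
- glue_brush: Glue brush, 188 mm long, lying on the bench; origin at its middle. Leave alone.

How it is judged:
On the way:
1. the cap is started upright on the bare axle, its mouth at least 5 mm below the axle's tip (z of cap_mouth in the frame of axle_tip below -0.005 m and horizontal distance between cap_mouth and axle_tip below 0.004 m and angle between cap_center's own z axis and vertical below 0.2 rad), for 0.1 s.
At the end, for the whole second after the job is handed in: The cap sits on the bare axle, within 3 mm of its line and upright within 0.1 rad, its mouth at least 16 mm below the tip, at rest, and its teeth hold it pressed on the wheel with more than 2 N (contact force between cap and wheel above 2 N and z of cap_mouth in the frame of axle_tip below -0.016 m and horizontal distance between cap_mouth and axle_tip below 0.003 m and angle between cap_center's own z axis and vertical below 0.1 rad and linear speed of cap below 0.01 m/s); the robot touches nothing.
It fails at once if the bush is crushed: the cap pushes on the wheel with more than 15 N (contact force between cap and wheel above 15 N).
It fails at once if the pencil is shifted by more than 30 mm (distance of pencil from where it was at the start of the episode above 0.03 m).
It fails at once if the brush is shifted by more than 30 mm (distance of glue_brush from where it was at the start of the episode above 0.03 m).
It also fails if it takes over 58 s, if anything falls off the work surface, if the arm or the gripper's body presses on something with over 40 N, if the wrist force passes 120 N, or if a joint passes its speed limit or range.

## Robot

A 6-joint arm with a two-finger parallel gripper is mounted at the origin on a cart in front of the work surface, level with it; the furniture and walls round the work are solid. World frame = base frame: x ahead of the robot, y to its left, z up, the work surface at z = 0. Lengths are in m, angles in rad, forces in N, time in s.
With the tool pointing down it reaches from about 0.35 to 0.775 m from the base axis. Payload 7.3 kg.
Tool frame: the origin (TCP) lies between the finger pads; the fingertips stand 25 mm ahead of it and the grasp point (between the pads) lies 6 mm ahead of it; y points along the fingers, z is the direction in which the jaws open and shut, and the axes are right-handed (so a half turn about y gives the same grasp; the last joint's range is limited). The gripper opens to 92 mm and grips with 3 to 60 N. Pads are 19 mm wide; open, the fingers measure 130 mm over their backs; the gripper's body (75 mm by 190 mm) begins 47 mm behind the grasp point.
Start: joints at [0.978, 0.342, 1.524, -0, 1.275, -0.146], TCP at [0.227, 0.473, 0.252] pointing down, gripper open.
Joint ranges: [-2.53, 2.53], [-0.77, 2.02], [0.04, 2.7], [-1, 4.14], [0.28, 2.66], [-3.11, 3.11]. Speed limits (rad/s): [2.57, 2.57, 3.14, 3.14, 3.14, 3.14].

## Interface

Orientations are given as [roll, pitch, yaw] about the fixed x, y, z axes, in that order (R = Rz(yaw) Ry(pitch) Rx(roll)).
In Python, from cell import sensors, read_camera, hand_in gives the robot as it stands. The module is installed in compiled form; this text tells all that it offers.
- The arm moves only by the tool send_rows, never from a script. Its argument "motion" is a list that holds one entry, the list of rows, each a list of 4 numbers: the shift along the tool's x, y, z in m, then the turn about the tool's y in degrees. In form: [[[tx, ty, tz, twist], ...]]. A call has 1 to 8 rows; each row is the pose to reach, as a shift and turn from the pose measured when the call began, along the tool's axes at that moment; what a row does not reach only later rows make up. A row lasts 1/10 s, in which the tool goes at most 50 mm and 8.59 degrees, less where a joint would pass 70% of its speed; a pose out of reach is approached as far as the arm can. A call with a gripper value outside its range is refused whole. "gripper" is the opening, from 0 (shut) to 1 (fully open), set as the call begins (left out, the last holds). The fingers move at their own pace and stop on an object; "grip_force" is the grip in N (left out, the last holds). Time passes only in rows, so rows that repeat a pose let the fingers close. It gives the time, the measured TCP pose, the force and the opening at its end, in the units of the state.
- sensors.observe(): the state, without advancing time (a new reading comes with each control period).
- read_camera(name): name is "side" or "top" or "wrist"; returns a dict with "frame" (384x512x3 uint8, red, green, blue), "fx", "fy", "cx", "cy" (pixels), "extrinsics" (4x4, takes a point from world to camera coordinates). Camera axes: x right, y up, looking along -z (the intrinsics and any distortion apply to the point x, -y, -z); pixel columns grow to the right and rows downward; lengths in m; the calibration is good to about 2 mm. A picture is of the moment at which its call begins. There is no depth.
- hand_in(): hands the job in, once; it reports no verdict.
The state is a dict: "time": time; "qpos": joint angles; "qvel": joint speeds; "joint_efforts": joint torques, N m; "tool_pos": TCP position; "tool_rot": TCP orientation; "contact_force": force on the tool from outside, world axes, zero at the start; "torque": the same for the moment, N m; "opening": finger opening in m.
Only numpy, scipy, OpenCV 4.12 (cv2) and the standard library are available. Lean on these libraries where they do the work, as an engineer would, in place of code of your own. Each camera call takes 0.05 s, during which the arm holds its last target.

## Working session

There is one attempt and no reset: what is moved stays moved. The work goes in short steps, Python scripts to look and compute and a tool call to move; the robot and the scene stay as the last step left them, time stands still between calls to the robot, and variables do not carry over. Pictures are saved under pics/ and viewed, and the job is handed in when it is done.

Besides the shell and the picture viewer there is one more tool, called after "Call:" as name([rows], argument=value, ...), one row to a line, values as JSON. send_rows: Moves the arm, as the interface text tells. Its arguments: {"type":"object","properties":{"motion":{"type":"array"},"gripper":{"type":"number"},"grip_force":{"type":"number"}},"required":["motion"]}

```bash
mkdir -p pics
python3 - <<'E'
from cell import sensors, read_camera
import cv2,numpy as np,pickle
s=sensors.observe();print(s)
for n in ["side","top","wrist"]:
    d=read_camera(n);pickle.dump(d,open(f"{n}0.pkl","wb"))
    cv2.imwrite(f"pics/{n}0.png",cv2.resize(d["frame"][:,:,::-1],(800,600)))
    print(n,{k:(np.round(v,4).tolist() if k=="extrinsics" else v) for k,v in d.items() if k!="frame"})
E
```

```text
{'time': 0.0, 'qpos': array([ 9.78004804e-01,  3.42699527e-01,  1.52502026e+00,  1.50628015e-05,
        1.27537152e+00, -1.46023769e-01]), 'qvel': array([ 0.00102958,  0.00119654, -0.0011732 , -0.00069565, -0.00034461,
       -0.00099277]), 'joint_efforts': array([ 5.92904726e-04, -4.31233943e+01, -2.44229168e+01,  7.15755788e-02,
        5.59384050e-02, -1.43162360e-04]), 'tool_pos': array([0.2266101 , 0.47317218, 0.25105583]), 'tool_rot': array([-1.57227693e+00,  2.32312197e-04, -4.46772321e-01]), 'contact_force': array([-0.46709038,  0.49102903, -0.00170512]), 'torque': array([ 0.00645818, -0.00469263, -0.0189927 ]), 'opening': 0.0920751134893131}
side {'fx': 374.0382667170446, 'fy': 374.0382667170446, 'cx': 257.82132959679836, 'cy': 188.95841587349827, 'extrinsics': [[0.9981, -0.0569, -0.0227, -0.5306], [0.0509, 0.5638, 0.8243, -0.0545], [-0.0341, -0.8239, 0.5657, -1.0981], [0.0, 0.0, 0.0, 1.0]]}
top {'fx': 500.0102058663992, 'fy': 500.0102058663992, 'cx': 256.4566866692139, 'cy': 184.75323740216007, 'extrinsics': [[0.0108, -0.9999, 0.0043, -0.0892], [0.9878, 0.0114, 0.1551, -0.5532], [-0.1551, 0.0026, 0.9879, -1.4648], [0.0, 0.0, 0.0, 1.0]]}
wrist {'fx': 343.9056585657705, 'fy': 343.9056585657705, 'cx': 250.71499683228203, 'cy': 190.6105514271069, 'extrinsics': [[0.4319, 0.9019, -0.0018, -0.5239], [-0.87, 0.4161, -0.2646, 0.0338], [-0.2379, 0.1159, 0.9644, -0.3901], [0.0, 0.0, 0.0, 1.0]]}
```

View pics/side0.png

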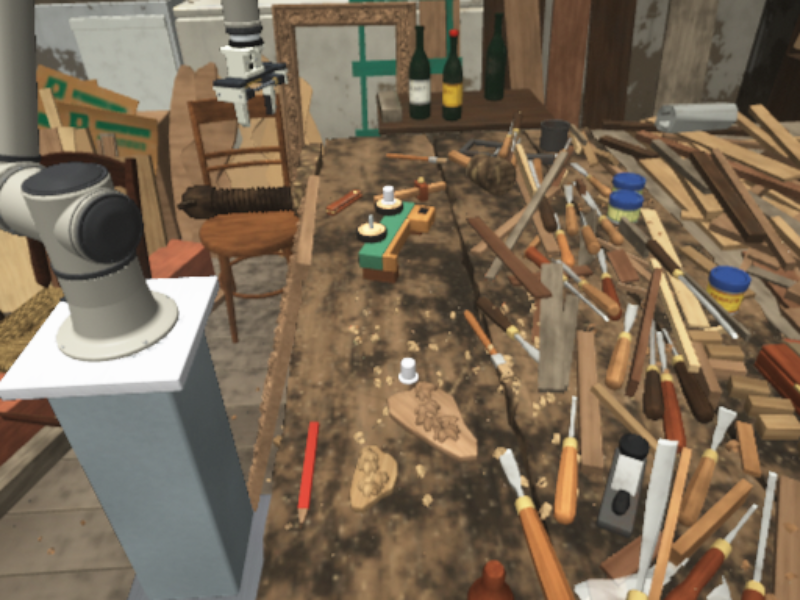

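View pics/top0.png

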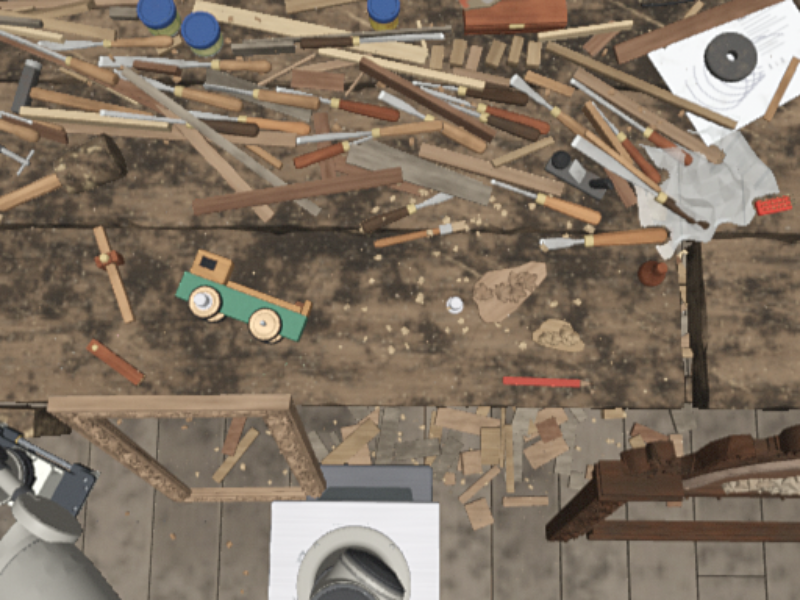

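View pics/wrist0.png

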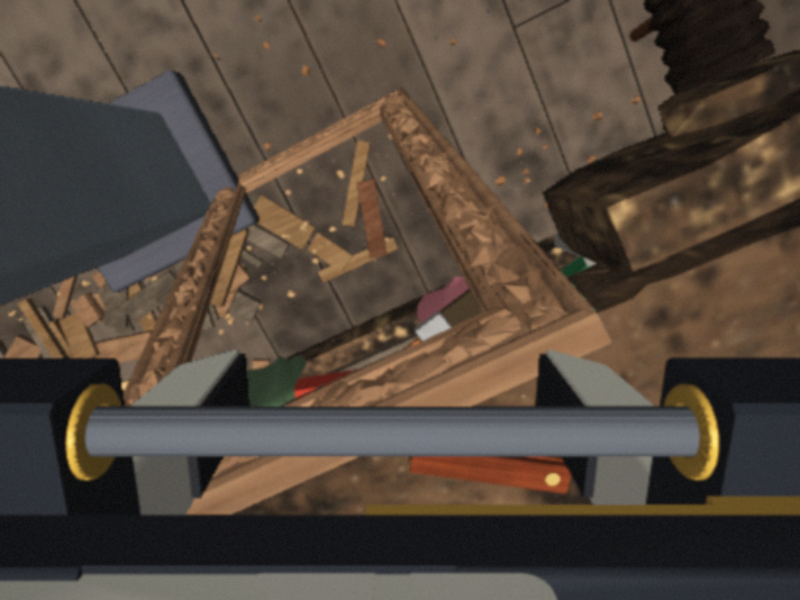

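The side view shows the cap near (408,370) and the bare axle near (372,225). In the top view they are near (455,305) and (265,323). I'll zoom in on both for measurement.

Run:
```python
import cv2,numpy as np,pickle
o=[]
for n,(x,y) in [("side",(261,235)),("side",(242,143)),("top",(291,195)),("top",(165,203))]:
    f=pickle.load(open(f"{n}0.pkl","rb"))["frame"][:,:,::-1]
    x0,y0=x-25,y-18; print(n,x0,y0)
    o.append(cv2.resize(f[y0:y0+37,x0:x0+50],(400,296),interpolation=cv2.INTER_NEAREST))
cv2.imwrite("pics/crops.png",np.vstack([np.hstack(o[:2]),np.hstack(o[2:])]))
```

```text
side 236 217
side 217 125
top 266 177
top 140 185
```

View pics/crops.png

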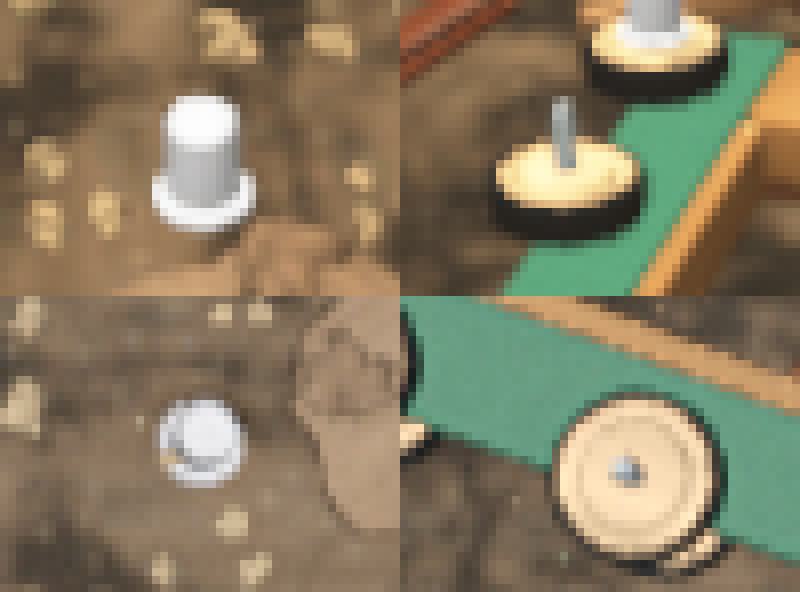

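```bash
cat > h.py <<'E'
import numpy as np,pickle
def ray(d,u,v):
    E=d["extrinsics"];R,t=E[:3,:3],E[:3,3]
    r=np.array([(u-d["cx"])/d["fx"],-(v-d["cy"])/d["fy"],-1.]);return -R.T@t,R.T@r
def plane(d,u,v,z):
    c,r=ray(d,u,v);return c+r*(z-c[2])/r[2]
def tri(d1,p1,d2,p2):
    A=[];b=[]
    cs=[]
    for d,p in((d1,p1),(d2,p2)):
        c,r=ray(d,*p);r/=np.linalg.norm(r);M=np.eye(3)-np.outer(r,r);A.append(M);b.append(M@c)
    x,res,_,_=np.linalg.lstsq(np.vstack(A),np.hstack(b),rcond=None);return x,np.sqrt(res)
def proj(d,p):
    E=d["extrinsics"];q=E[:3,:3]@np.asarray(p)+E[:3,3];return np.array([d["cx"]-d["fx"]*q[0]/q[2],d["cy"]+d["fy"]*q[1]/q[2]])
E
python3 - <<'E'
from h import *
s=pickle.load(open("side0.pkl","rb"));t=pickle.load(open("top0.pkl","rb"))
C=lambda x0,y0,x,y:(x0+x/8-.5,y0+y/8-.5)
print("flange",plane(s,*C(236,217,204,203),.003),plane(t,*C(266,177,202,146),.003))
print("dome",plane(s,*C(236,217,200,118),.035),plane(t,*C(266,177,207,137),.035))
print("tip",tri(s,C(217,125,163,99),t,C(140,185,225,172)))
for z in(.1165,):print(plane(s,*C(217,125,163,99),z),plane(t,*C(140,185,225,172),z))
print("finished cap top(top)",[plane(t,u*.64,v*.64,.127) for u,v in[(202,299)]])
# wheel circle
print("wheel ctr",plane(t,*C(140,185,236,182),.09))
print("pencil",[plane(t,u*.64,v*.64,.005) for u,v in[(505,380),(583,383)]])
print("brush",[plane(t,u*.64,v*.64,.005) for u,v in[(375,243),(466,226)]])
E
```

```text
flange [ 0.52864395 -0.19488242  0.003     ] [ 0.53047009 -0.18939223  0.003     ]
dome [ 0.52823155 -0.1906392   0.035     ] [ 0.52952997 -0.18897681  0.035     ]
tip (array([0.47774021, 0.1685097 , 0.12146338]), array([0.00036278]))
[0.47732559 0.17842321 0.1165    ] [0.47855224 0.16940581 0.1165    ]
finished cap top(top) [array([0.51791042, 0.27789613, 0.127     ])]
wheel ctr [0.47791627 0.1699312  0.09      ]
pencil [array([ 0.38268955, -0.28794504,  0.005     ]), array([ 0.37855645, -0.439696  ,  0.005     ])]
brush [array([ 0.65198866, -0.03073779,  0.005     ]), array([ 0.68897296, -0.21270302,  0.005     ])]
```

Run:
```python
from h import *
from scipy.spatial.transform import Rotation as R
w=pickle.load(open("wrist0.pkl","rb"))
E=w["extrinsics"];c=-E[:3,:3].T@E[:3,3]
T=R.from_euler("xyz",[-1.57228,.000232,-.44677]).as_matrix();p=np.array([.22661,.47317,.25106])
print("cam in tool",T.T@(c-p),"view dir tool",T.T@(-E[2,:3]))
print("T",T.round(3))
# shift for tool axes to hover target
for tg in([.478,.169,.33],[.529,-.19,.25]):
    print(T.T@(np.array(tg)-p))
```

```text
cam in tool [-0.07065739 -0.13308003 -0.00025019] view dir tool [ 2.64800655e-01  9.64303132e-01 -2.87060829e-04]
T [[ 0.902 -0.001  0.432]
 [-0.432 -0.001  0.902]
 [-0.    -1.    -0.001]]
[ 0.3581152  -0.07877715 -0.16581771]
[ 0.55923565  0.00162377 -0.46742715]
```

Call:
send_rows([
  [[0.045,-0.01,-0.021,8],[0.09,-0.02,-0.042,16],[0.134,-0.03,-0.062,24],[0.179,-0.04,-0.083,32],[0.224,-0.05,-0.104,40],[0.269,-0.06,-0.124,48],[0.313,-0.07,-0.145,56],[0.358,-0.079,-0.166,64.4]],
])

```text
time: 0.95
tool_pos: [0.4772, 0.169, 0.3303]
tool_rot: [-1.571, -0.001, -1.577]
contact_force: [1.4, 0.4, 0.3]
opening: 0.0917
```

Call:
send_rows([
  [[0,0,0,0]],
])

```text
time: 1.05
tool_pos: [0.4805, 0.1648, 0.3308]
tool_rot: [-1.569, -0.002, -1.586]
contact_force: [-0.5, 0.9, 0.5]
opening: 0.0918
```

Run:
```python
from cell import sensors, read_camera
import cv2,numpy as np,pickle
from h import *
d=read_camera("wrist");d["s"]=sensors.observe();pickle.dump(d,open("wrist1.pkl","wb"))
print(d["s"]["tool_pos"],d["s"]["tool_rot"],d["s"]["qpos"])
for z in (.1165,.12):print("pred tip px",proj(d,[.478,.169,z]))
cv2.imwrite("pics/wrist1.png",cv2.resize(d["frame"][:,:,::-1],(800,600)))
```

```text
[0.47873052 0.16661179 0.33021698] [-1.57118188e+00 -1.06193911e-03 -1.58186405e+00] [ 1.84184621e-01  2.58455801e-01  1.42529260e+00 -9.73095281e-04
  1.45842856e+00  1.95361942e-01]
pred tip px [247.52118239 163.00136246]
pred tip px [247.50106718 163.65277582]
```

View pics/wrist1.png

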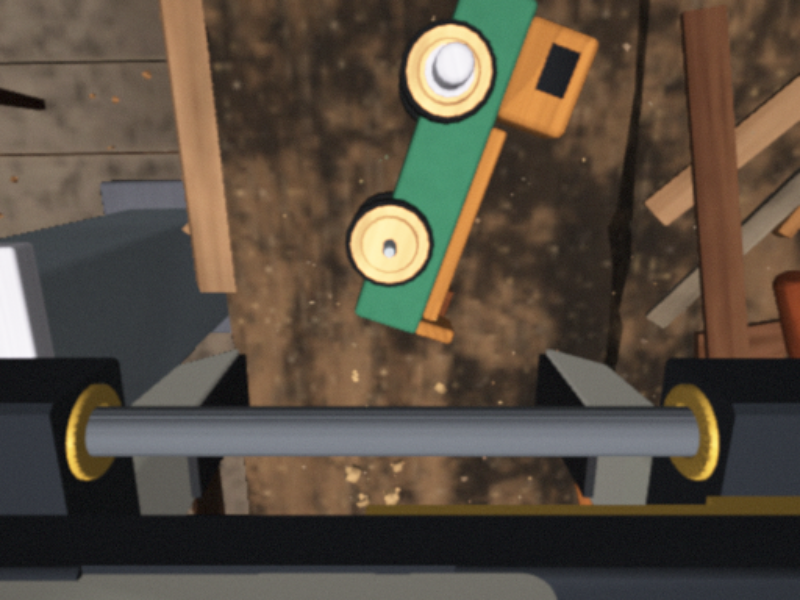

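Run:
```python
import cv2,numpy as np,pickle
f=pickle.load(open("wrist1.pkl","rb"))["frame"][:,:,::-1]
cv2.imwrite("pics/w1c.png",cv2.resize(f[120:190,215:285],(560,560),interpolation=cv2.INTER_NEAREST))
```

```text
(no output)
```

View pics/w1c.png

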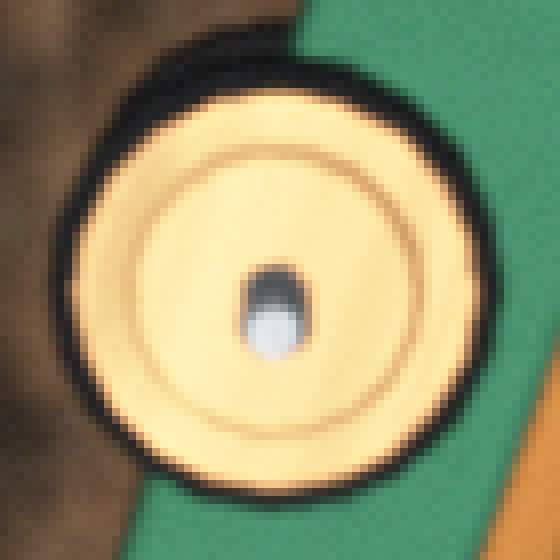

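Run:
```python
from h import *
w=pickle.load(open("wrist1.pkl","rb"));t=pickle.load(open("top0.pkl","rb"));s=pickle.load(open("side0.pkl","rb"))
p=(248.9,161.4);C=lambda x0,y0,x,y:(x0+x/8-.5,y0+y/8-.5)
print(plane(w,*p,.1165),plane(w,*p,.1215))
pt=C(140,185,225,172);ps=C(217,125,163,99)
print(tri(w,p,t,pt),tri(w,p,s,ps))
print("hub ctr",[plane(w,*C(215,120,277,291),z) for z in(.09,.1)])
```

```text
[0.47944019 0.17064003 0.1165    ] [0.47946571 0.17157405 0.1215    ]
(array([0.47919967, 0.17000346, 0.11269811]), array([0.00032911])) (array([0.47844979, 0.17128755, 0.1200413 ]), array([0.0014263]))
hub ctr [array([0.47965473, 0.17182568, 0.09      ]), array([0.47969642, 0.17352949, 0.1       ])]
```

Call:
send_rows([
  [[0.045,0.014,0.007,-0.6],[0.09,0.028,0.014,-0.6],[0.135,0.042,0.02,-0.6],[0.18,0.055,0.027,-0.6],[0.225,0.069,0.034,-0.6],[0.27,0.083,0.04,-0.6],[0.314,0.097,0.047,-0.6],[0.357,0.11,0.054,-0.6]],
], gripper=0.65)

```text
time: 1.9
tool_pos: [0.5286, -0.1911, 0.2196]
tool_rot: [-1.572, -0.0, -1.568]
contact_force: [1.0, 0.4, 0.5]
opening: 0.0595
```

Run:
```python
from cell import sensors, read_camera
import cv2,numpy as np,pickle
from h import *
read_camera("wrist");read_camera("wrist");d=read_camera("wrist");d["s"]=sensors.observe();pickle.dump(d,open("wrist2.pkl","wb"))
print(d["s"])
a=proj(d,[.529,-.19,.035]);print(a)
f=d["frame"][:,:,::-1]
cv2.imwrite("pics/wrist2.png",cv2.resize(f,(800,600)))
```

```text
{'time': 2.05, 'qpos': array([-4.83798960e-01,  4.38022568e-01,  1.46976572e+00, -9.19183742e-04,
        1.23707544e+00, -4.81902154e-01]), 'qvel': array([ 0.05114515, -0.03793114,  0.01291486,  0.01559267,  0.01542266,
        0.01925923]), 'joint_efforts': array([ -2.16994286, -46.22079492, -24.39983368,  -0.25174943,
        -0.17926923,  -0.21887224]), 'tool_pos': array([ 0.52815735, -0.19150247,  0.21883225]), 'tool_rot': array([-1.57409704e+00,  7.47397605e-04, -1.57239186e+00]), 'contact_force': array([-0.08548965,  0.57280363, -0.39144361]), 'torque': array([-0.00733024,  0.08044322,  0.00882852]), 'opening': 0.05988844260422458}
[252.03226138 170.00707912]
```

View pics/wrist2.png

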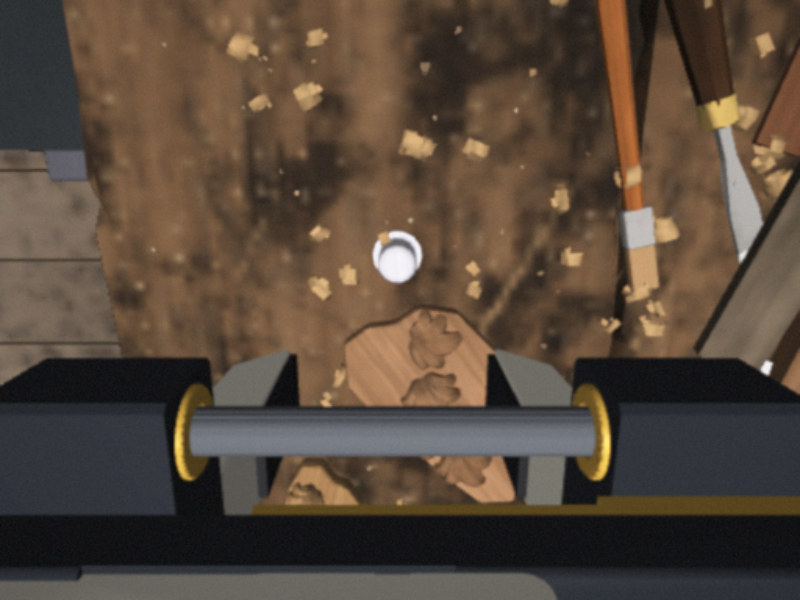

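Run:
```python
import cv2,numpy as np,pickle
from h import *
d=pickle.load(open("wrist2.pkl","rb"));f=d["frame"]
x0,y0=230,140
g=f[y0:y0+50,x0:x0+50]
cv2.imwrite("pics/w2c.png",cv2.resize(g[:,:,::-1],(500,500),interpolation=cv2.INTER_NEAREST))
hsv=cv2.cvtColor(g,cv2.COLOR_RGB2HSV)
m=((hsv[...,1]<45)&(hsv[...,2]>110)).astype(np.uint8)
cs,_=cv2.findContours(m,0,2);c=max(cs,key=cv2.contourArea)
print(cv2.fitEllipse(c),cv2.boundingRect(c))
```

```text
((23.969892501831055, 24.733732223510742), (30.465181350708008, 31.300199508666992), 30.603199005126953) (8, 7, 33, 35)
```

View pics/w2c.png

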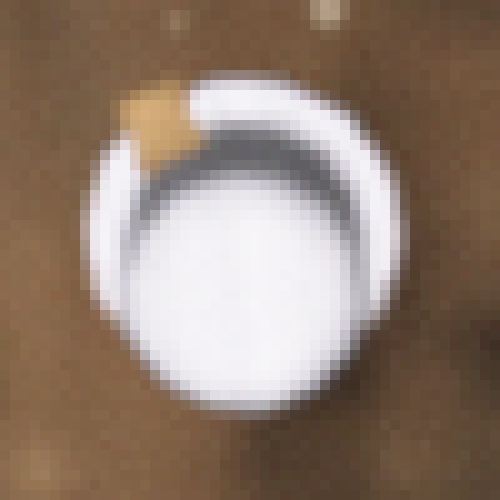

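Run:
```python
from h import *
d=pickle.load(open("wrist2.pkl","rb"))
print(plane(d,253.9,162.6,.003),plane(d,254,168.7,.033))
print(d["s"]["tool_pos"])
```

```text
[ 0.53095533 -0.18900076  0.003     ] [ 0.53085694 -0.18916912  0.033     ]
[ 0.52815735 -0.19150247  0.21883225]
```

Call:
send_rows([
  [[-0.001,0.04,0.001,0],[-0.002,0.08,0.002,0],[-0.0025,0.12,0.0025,0],[-0.0025,0.15,0.0025,0],[-0.0025,0.17,0.0025,0],[-0.0025,0.18,0.0025,0],[-0.0025,0.18,0.0025,0]],
])

```text
time: 2.75
tool_pos: [0.5297, -0.1869, 0.0381]
tool_rot: [-1.576, 0.002, -1.57]
contact_force: [-1.1, 0.4, 0.3]
opening: 0.0599
```

Run:
```python
from cell import sensors, read_camera
import cv2
d=read_camera("wrist")
s=sensors.observe();print(s["tool_pos"],s["tool_rot"],s["contact_force"])
cv2.imwrite("pics/wrist3.png",cv2.resize(d["frame"][:,:,::-1],(800,600)))
```

```text
[ 0.53036031 -0.18767053  0.03926904] [-1.57412716e+00  9.57157198e-04 -1.57059165e+00] [-0.10800876  0.01591514  0.83074711]
```

View pics/wrist3.png

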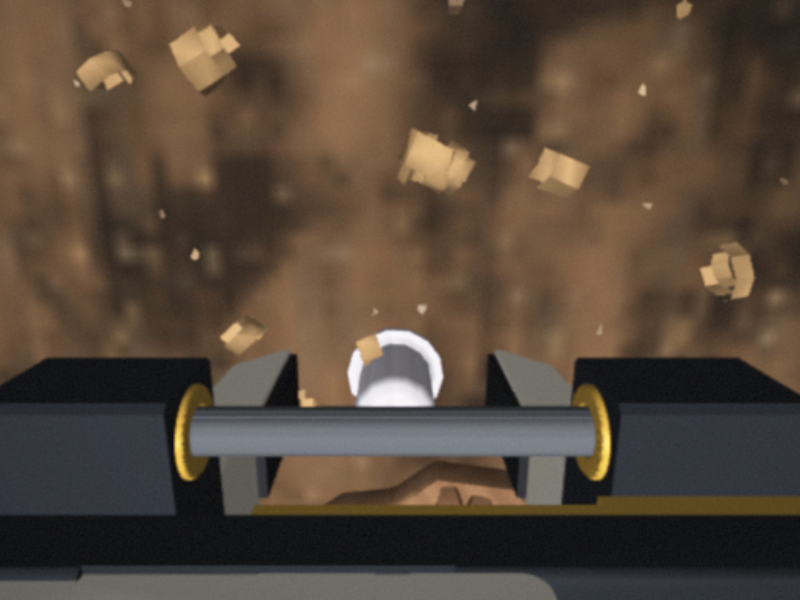

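Call:
send_rows([
  [[0.001,0.004,0,0],[0.001,0.008,0,0],[0.001,0.008,0,0]],
])

```text
time: 3.1
tool_pos: [0.5304, -0.1886, 0.0315]
tool_rot: [-1.574, 0.001, -1.571]
contact_force: [-0.4, -0.5, 0.8]
opening: 0.0597
```

Call:
send_rows([
  [[0,0,0,0],[0,0,0,0],[0,0,0,0],[0,0,0,0],[0,0,0,0],[0,0,0,0],[0,0,0,0]],
], gripper=0, grip_force=40)

```text
time: 3.8
tool_pos: [0.5304, -0.1887, 0.0315]
tool_rot: [-1.574, 0.001, -1.571]
contact_force: [-0.4, -0.7, 0.7]
opening: 0.0232
```

Run:
```python
from cell import sensors, read_camera
import cv2
d=read_camera("wrist")
s=sensors.observe();print(s["tool_pos"],s["tool_rot"],s["contact_force"],s["torque"],s["opening"])
cv2.imwrite("pics/wrist4.png",cv2.resize(d["frame"][:,:,::-1],(800,600)))
```

```text
[ 0.5304304  -0.18866034  0.03153679] [-1.57366775e+00  7.58015880e-04 -1.57062140e+00] [ 0.03446056 -0.23170781  1.07067768] [-0.07236321 -0.00486935  0.00663639] 0.023540346042173338
```

View pics/wrist4.png

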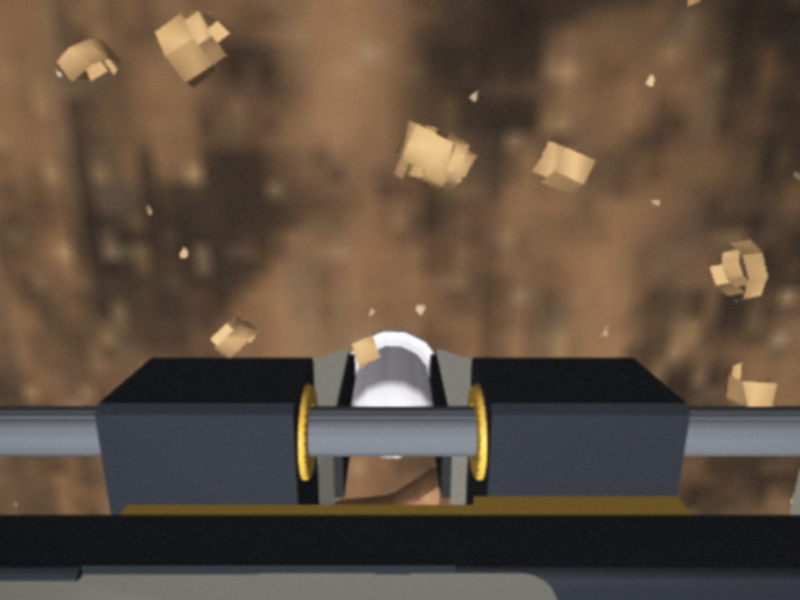

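Call:
send_rows([
  [[0,-0.02,0,0],[0,-0.06,0,0],[0,-0.1,0,0],[-0.02,-0.14,-0.003,0],[-0.06,-0.17,-0.009,0],[-0.1,-0.19,-0.015,0],[-0.145,-0.19,-0.022,0],[-0.19,-0.19,-0.028,0]],
])

```text
time: 4.65
tool_pos: [0.5026, 0.0026, 0.2226]
tool_rot: [-1.572, 0.001, -1.571]
contact_force: [-0.3, -0.3, -0.7]
opening: 0.0235
```

Run:
```python
from cell import sensors, read_camera
import cv2
s=sensors.observe();print(s["tool_pos"],s["tool_rot"],s["contact_force"],s["torque"],s["opening"])
p=s["tool_pos"]
from scipy.spatial.transform import Rotation as R
print(R.from_euler("xyz",s["tool_rot"]).as_matrix().T@([.4792,.1708,.22]-p))
```

```text
[0.50259472 0.00259486 0.22264626] [-1.57181137e+00  5.92256399e-04 -1.57142814e+00] [-0.34384012 -0.28607121 -0.65137456] [-0.09292174 -0.00677591 -0.01682551] 0.02345129365748268
[-0.16818873  0.00276973 -0.02349819]
```

Call:
send_rows([
  [[-0.04,0.003,-0.006,0],[-0.08,0.003,-0.012,0],[-0.12,0.01,-0.017,0],[-0.15,0.02,-0.021,0],[-0.165,0.033,-0.023,0],[-0.168,0.043,-0.0235,0],[-0.168,0.043,-0.0235,0]],
])

```text
time: 5.35
tool_pos: [0.4782, 0.1705, 0.1784]
tool_rot: [-1.575, -0.0, -1.57]
contact_force: [0.2, -0.3, -0.6]
opening: 0.0231
```

Run:
```python
from cell import sensors, read_camera
import cv2,pickle,numpy as np
from h import *
D={n:read_camera(n) for n in("side","top","wrist")}
s=sensors.observe();print(s["tool_pos"],s["tool_rot"],s["contact_force"],s["torque"],s["opening"])
pickle.dump(D,open("v5.pkl","wb"))
a=D["side"]["frame"][115:160,210:270];b=D["top"]["frame"][180:225,140:200]
cv2.imwrite("pics/v5.png",np.hstack([cv2.resize(x,(400,300),interpolation=cv2.INTER_NEAREST) for x in(a,b)])[:,:,::-1])
cv2.imwrite("pics/v5w.png",cv2.resize(D["wrist"]["frame"],(800,600))[:,:,::-1])
```

```text
[0.47966691 0.16973013 0.18017782] [-1.57118758e+00  4.47127601e-04 -1.57258596e+00] [0.35417398 0.71851957 0.23705313] [-0.02644442  0.08981837 -0.03718556] 0.02281513476275291
```

View pics/v5.png

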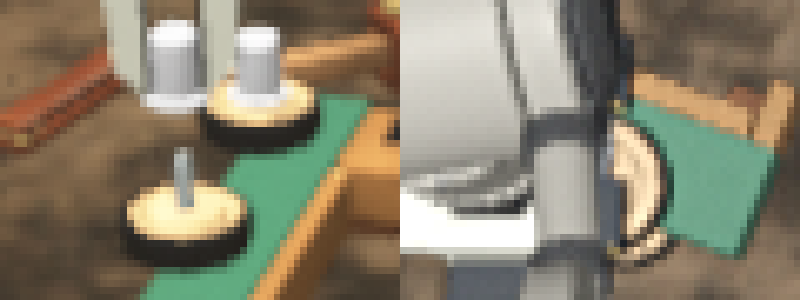

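View pics/v5w.png

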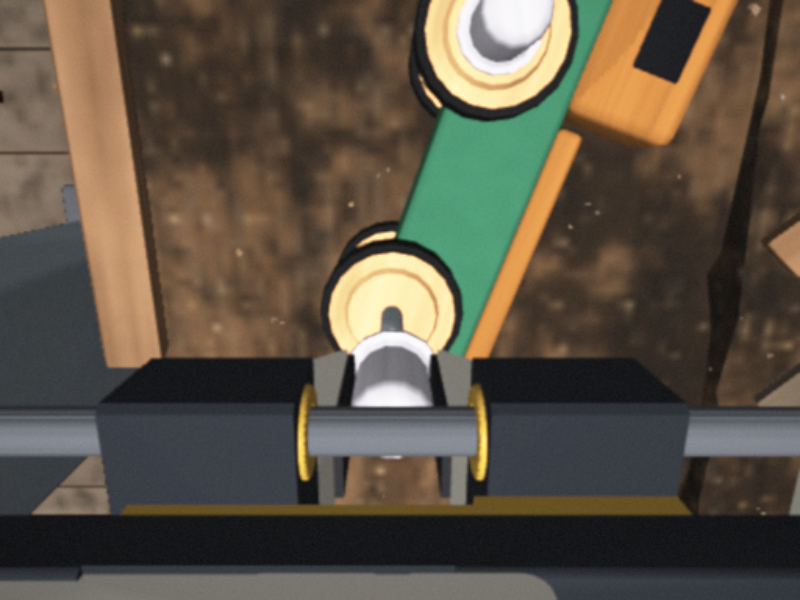

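The cap is held upright and sits over the axle in both the side and wrist views, so I'll descend.

Call:
send_rows([
  [[-0.001,0.01,0,0],[-0.001,0.02,0,0],[-0.001,0.028,0,0],[-0.001,0.032,0,0],[-0.001,0.035,0,0],[-0.001,0.035,0,0]],
])

```text
time: 6.1
tool_pos: [0.4795, 0.1707, 0.1448]
tool_rot: [-1.572, 0.0, -1.573]
contact_force: [-0.6, 0.2, -0.6]
opening: 0.0229
```

```bash
cat > st.py <<'E'
from cell import sensors, read_camera
import cv2,sys,numpy as np
s=sensors.observe();np.set_printoptions(precision=4,suppress=True);print(s["time"],s["tool_pos"],s["tool_rot"],s["contact_force"],s["torque"],s["opening"])
d=read_camera("side");a=d["frame"][115:160,210:270]
w=read_camera("wrist")["frame"][150:285,160:340]
cv2.imwrite(f"pics/{sys.argv[1]}.png",np.hstack([cv2.resize(x,(400,300),interpolation=1) for x in(a,w)])[:,:,::-1])
E
python3 st.py a1
```

```text
6.1 [0.4795 0.1707 0.1448] [-1.5719  0.0003 -1.5726] [-0.6493  0.2188 -0.6472] [-0.1073  0.0548 -0.031 ] 0.022914473668238133
```

View pics/a1.png

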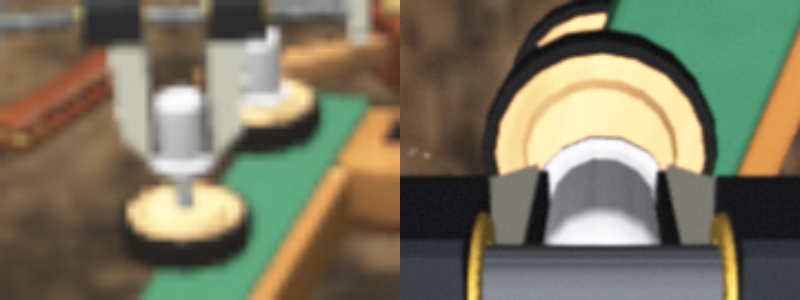

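Call:
send_rows([
  [[0,0.002,0,0],[0,0.004,0,0],[0,0.004,0,0]],
])

```text
time: 6.5
tool_pos: [0.4796, 0.1709, 0.1411]
tool_rot: [-1.571, 0.001, -1.572]
contact_force: [-0.8, 0.9, -0.6]
opening: 0.0231
```

Call:
send_rows([
  [[0,0.002,0,0],[0,0.002,0,0],[0,0.002,0,0]],
])

```text
time: 6.8
tool_pos: [0.4794, 0.1711, 0.139]
tool_rot: [-1.572, 0.001, -1.573]
contact_force: [-0.9, 2.2, -0.9]
opening: 0.0232
```

Call:
send_rows([
  [[0,0.002,0,0],[0,0.002,0,0],[0,0.002,0,0]],
])

```text
time: 7.1
tool_pos: [0.4793, 0.1713, 0.1368]
tool_rot: [-1.572, 0.001, -1.572]
contact_force: [-1.9, 2.9, 0.7]
opening: 0.0233
```

Call:
send_rows([
  [[-0.0008,0,-0.0005,0],[-0.0008,0.001,-0.0005,0],[-0.0008,0.001,-0.0005,0]],
])

```text
time: 7.4
tool_pos: [0.4791, 0.1718, 0.1363]
tool_rot: [-1.571, 0.001, -1.572]
contact_force: [-1.6, -0.8, 4.0]
opening: 0.0236
```

Call:
send_rows([
  [[0,0.0015,0,0],[0,0.0015,0,0],[0,0.0015,0,0]],
])

```text
time: 7.7
tool_pos: [0.4793, 0.1717, 0.1351]
tool_rot: [-1.57, 0.001, -1.572]
contact_force: [-2.1, -0.2, 5.0]
opening: 0.0231
```

Call:
send_rows([
  [[0,0.001,-0.0005,0],[0,0.002,-0.0005,0],[0,0.002,-0.0005,0]],
])

```text
time: 8.0
tool_pos: [0.4792, 0.1717, 0.1335]
tool_rot: [-1.569, 0.001, -1.572]
contact_force: [-1.3, -0.3, 5.5]
opening: 0.0233
```

Call:
send_rows([
  [[0,0.001,0,0],[0,0.0015,0,0],[0,0.0015,0,0]],
])

```text
time: 8.3
tool_pos: [0.4793, 0.1717, 0.1323]
tool_rot: [-1.569, 0.001, -1.572]
contact_force: [-3.0, 0.2, 6.1]
opening: 0.0233
```

```bash
python3 st.py a2
```

```text
8.3 [0.4793 0.1717 0.1323] [-1.5689  0.0008 -1.5724] [-3.0349  0.2101  6.0906] [0.0155 0.4641 0.0225] 0.023313709933386457
```

View pics/a2.png

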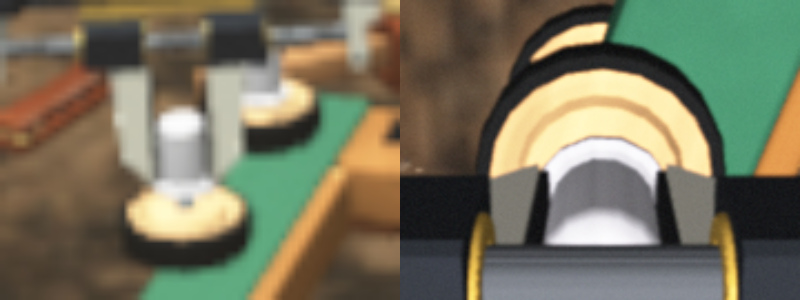

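Call:
send_rows([
  [[0,0.0005,-0.001,0],[0,0.0013,-0.001,0],[0,0.0013,-0.001,0]],
])

```text
time: 8.7
tool_pos: [0.4791, 0.1717, 0.1316]
tool_rot: [-1.567, 0.001, -1.572]
contact_force: [-0.4, 0.4, 5.6]
opening: 0.0234
```

Call:
send_rows([
  [[0,0.0008,-0.0003,0],[0,0.0013,-0.0003,0],[0,0.0013,-0.0003,0]],
])

```text
time: 9.0
tool_pos: [0.4792, 0.1717, 0.1308]
tool_rot: [-1.566, 0.001, -1.572]
contact_force: [-1.3, 0.6, 7.6]
opening: 0.0232
```

Call:
send_rows([
  [[0,0.0008,0,0],[0,0.0012,0,0],[0,0.0012,0,0]],
])

```text
time: 9.3
tool_pos: [0.4792, 0.1717, 0.13]
tool_rot: [-1.565, 0.001, -1.572]
contact_force: [-2.0, -0.1, 6.0]
opening: 0.0235
```

Call:
send_rows([
  [[0,0.0008,0,0],[0,0.0012,0,0],[0,0.0012,0,0]],
])

```text
time: 9.6
tool_pos: [0.4792, 0.1717, 0.1291]
tool_rot: [-1.565, 0.001, -1.572]
contact_force: [-1.5, 1.4, 6.1]
opening: 0.0236
```

Call:
send_rows([
  [[0,0.0008,0,0],[0,0.0012,0,0],[0,0.0012,0,0]],
])

```text
time: 9.9
tool_pos: [0.4792, 0.1717, 0.1283]
tool_rot: [-1.565, 0.001, -1.572]
contact_force: [-2.5, 0.5, 6.5]
opening: 0.0232
```

Call:
send_rows([
  [[0,0.0008,-0.0004,0],[0,0.0012,-0.0004,0],[0,0.0012,-0.0004,0]],
])

```text
time: 10.2
tool_pos: [0.4791, 0.1717, 0.1275]
tool_rot: [-1.564, 0.001, -1.572]
contact_force: [-1.7, 0.0, 6.1]
opening: 0.0235
```

Call:
send_rows([
  [[0,0.0008,0,0],[0,0.0012,0,0],[0,0.0012,0,0]],
])

```text
time: 10.5
tool_pos: [0.4792, 0.1717, 0.1267]
tool_rot: [-1.563, 0.001, -1.572]
contact_force: [-1.4, 0.1, 5.9]
opening: 0.0236
```

Call:
send_rows([
  [[0,0.0008,0,0],[0,0.0012,0,0],[0,0.0012,0,0]],
])

```text
time: 10.8
tool_pos: [0.4792, 0.1717, 0.1259]
tool_rot: [-1.563, 0.001, -1.572]
contact_force: [-3.1, 1.0, 6.2]
opening: 0.0232
```

```bash
python3 st.py a3
```

```text
10.8 [0.4792 0.1717 0.1259] [-1.5632  0.0012 -1.5721] [-3.1046  1.0175  6.2263] [-0.0364  0.4549  0.0151] 0.023194658930135472
```

View pics/a3.png

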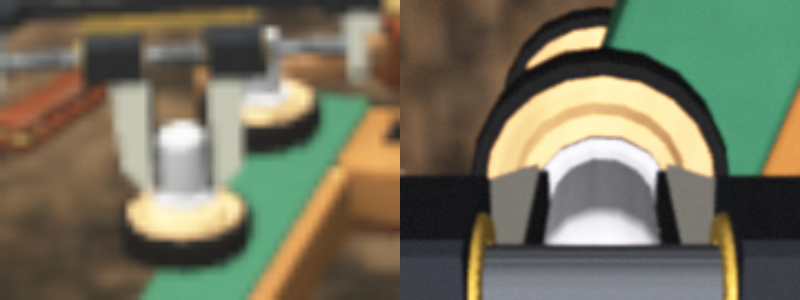

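Call:
send_rows([
  [[0,0.0007,-0.0005,0],[0,0.001,-0.0005,0],[0,0.001,-0.0005,0]],
])

```text
time: 11.2
tool_pos: [0.4791, 0.1717, 0.1254]
tool_rot: [-1.562, 0.001, -1.572]
contact_force: [-2.3, 0.5, 7.1]
opening: 0.0235
```

Call:
send_rows([
  [[0,0.0007,0,0],[0,0.001,0,0],[0,0.001,0,0]],
])

```text
time: 11.5
tool_pos: [0.4791, 0.1717, 0.1247]
tool_rot: [-1.562, 0.001, -1.572]
contact_force: [-2.4, 1.0, 6.4]
opening: 0.0232
```

Call:
send_rows([
  [[0,0.0007,-0.0003,0],[0,0.001,-0.0003,0],[0,0.001,-0.0003,0]],
])

```text
time: 11.8
tool_pos: [0.4791, 0.1717, 0.1242]
tool_rot: [-1.561, 0.001, -1.572]
contact_force: [-2.7, -0.2, 6.1]
opening: 0.0231
```

Call:
send_rows([
  [[0,0.0007,0,0],[0,0.001,0,0],[0,0.001,0,0]],
])

```text
time: 12.1
tool_pos: [0.4791, 0.1717, 0.1236]
tool_rot: [-1.561, 0.001, -1.572]
contact_force: [-2.2, 0.8, 6.8]
opening: 0.0235
```

Call:
send_rows([
  [[0,0.0007,0,0],[0,0.001,0,0],[0,0.001,0,0]],
])

```text
time: 12.4
tool_pos: [0.4791, 0.1717, 0.1229]
tool_rot: [-1.56, 0.001, -1.572]
contact_force: [-2.2, -0.2, 6.0]
opening: 0.0235
```

Call:
send_rows([
  [[0,0.0007,0,0],[0,0.001,0,0],[0,0.001,0,0]],
])

```text
time: 12.7
tool_pos: [0.4791, 0.1717, 0.1223]
tool_rot: [-1.56, 0.001, -1.572]
contact_force: [-3.0, -0.5, 7.7]
opening: 0.0233
```

Call:
send_rows([
  [[0,0.0007,0,0],[0,0.001,0,0],[0,0.001,0,0]],
])

```text
time: 13.0
tool_pos: [0.4791, 0.1717, 0.1216]
tool_rot: [-1.56, 0.001, -1.572]
contact_force: [-1.7, 0.3, 6.2]
opening: 0.023
```

```bash
python3 st.py a4
```

```text
13.0 [0.4791 0.1717 0.1216] [-1.56    0.0013 -1.5719] [-1.7116  0.2799  6.1568] [-0.0407  0.5139  0.0136] 0.022952667009959342
```

View pics/a4.png

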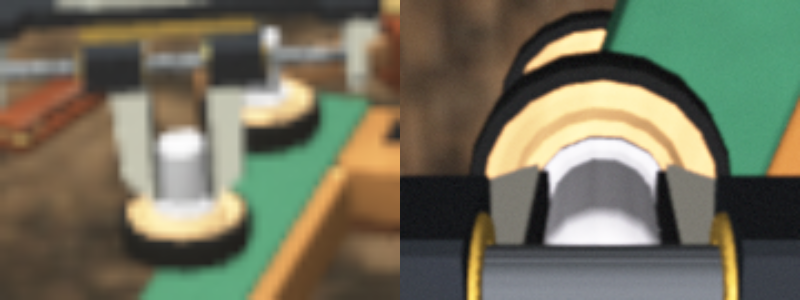

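Call:
send_rows([
  [[0,0.0007,0,0],[0,0.001,0,0],[0,0.001,0,0]],
])

```text
time: 13.4
tool_pos: [0.4791, 0.1717, 0.121]
tool_rot: [-1.56, 0.001, -1.572]
contact_force: [-1.8, 0.9, 6.5]
opening: 0.0234
```

Call:
send_rows([
  [[0,0.0007,0,0],[0,0.001,0,0],[0,0.001,0,0]],
])

```text
time: 13.7
tool_pos: [0.4791, 0.1717, 0.1204]
tool_rot: [-1.56, 0.001, -1.572]
contact_force: [-2.5, 0.4, 7.2]
opening: 0.0236
```

Call:
send_rows([
  [[0,0.0007,0,0],[0,0.001,0,0],[0,0.001,0,0]],
])

```text
time: 14.0
tool_pos: [0.4791, 0.1718, 0.12]
tool_rot: [-1.559, 0.001, -1.572]
contact_force: [-2.9, -0.1, 8.8]
opening: 0.0231
```

Call:
send_rows([
  [[0,0.0007,0,0],[0,0.001,0,0],[0,0.001,0,0]],
])

```text
time: 14.3
tool_pos: [0.4791, 0.1717, 0.1197]
tool_rot: [-1.559, 0.001, -1.572]
contact_force: [-3.8, 0.8, 9.4]
opening: 0.0234
```

Call:
send_rows([
  [[0,0.0008,0,0],[0,0.0012,0,0],[0,0.0012,0,0]],
])

```text
time: 14.6
tool_pos: [0.4791, 0.1717, 0.1194]
tool_rot: [-1.558, 0.001, -1.572]
contact_force: [-4.1, -0.3, 12.7]
opening: 0.0232
```

Call:
send_rows([
  [[0,0.0008,0,0],[0,0.0012,0,0],[0,0.0012,0,0]],
])

```text
time: 14.9
tool_pos: [0.4791, 0.1717, 0.1192]
tool_rot: [-1.558, 0.001, -1.571]
contact_force: [-4.0, -0.3, 13.0]
opening: 0.0231
```

Call:
send_rows([
  [[0,0.0003,0,0],[0,0.0003,0,0],[0,0.0003,0,0],[0,0.0003,0,0],[0,0.0003,0,0]],
], gripper=0.5)

```text
time: 15.4
tool_pos: [0.4791, 0.1717, 0.1187]
tool_rot: [-1.558, 0.001, -1.572]
contact_force: [-0.5, 0.6, 0.2]
opening: 0.0462
```

```bash
python3 st.py a5
```

```text
15.4 [0.4791 0.1717 0.1187] [-1.5583  0.0013 -1.5715] [-0.4667  0.5883  0.2404] [-0.0397  0.0243 -0.0009] 0.046208102324622996
```

View pics/a5.png

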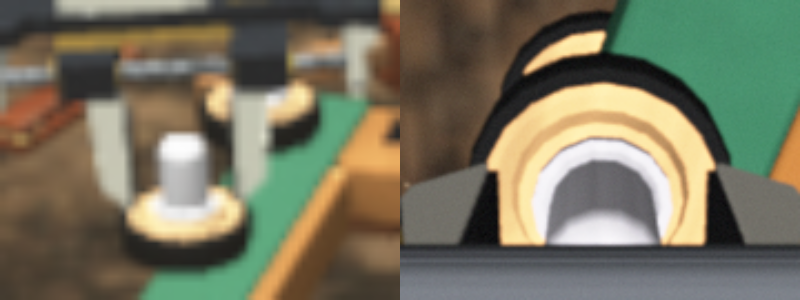

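Call:
send_rows([
  [[0,-0.01,0,0],[0,-0.03,0,0],[0,-0.06,0,0],[0,-0.1,0,0],[0,-0.14,0,0],[0,-0.17,0,0],[0,-0.18,0,0],[0,-0.18,0,0]],
])

```text
time: 16.3
tool_pos: [0.4772, 0.1716, 0.3003]
tool_rot: [-1.555, 0.002, -1.571]
contact_force: [-0.4, -0.4, -0.9]
opening: 0.0457
```

Run:
```python
from cell import sensors, read_camera
import cv2,numpy as np,pickle
from h import *
s=sensors.observe();print(s["tool_pos"],s["contact_force"],s["time"])
D={n:read_camera(n) for n in("side","top","wrist")};pickle.dump(D,open("v6.pkl","wb"))
a=D["side"]["frame"][115:160,210:270]
g=D["wrist"]["frame"][110:200,190:310]
cv2.imwrite("pics/v6.png",np.hstack([cv2.resize(x,(400,300),interpolation=0) for x in(a,g)])[:,:,::-1])
t0=pickle.load(open("top0.pkl","rb"))["frame"].astype(int);t=D["top"]["frame"].astype(int)
for n,(x0,x1,y0,y1) in dict(pencil=(320,380,238,252),brush=(238,302,140,160)).items():print(n,np.abs(t[y0:y1,x0:x1]-t0[y0:y1,x0:x1]).mean())
```

```text
[0.47716655 0.1715847  0.30026373] [-0.41850283 -0.44003476 -0.90523039] 16.3
pencil 6.889285714285714
brush 6.947395833333333
```

View pics/v6.png

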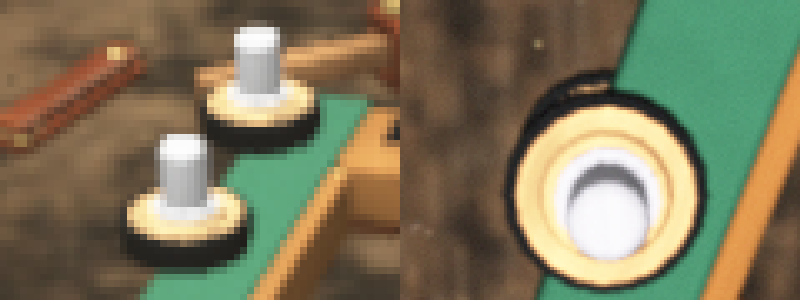

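The cap sits upright and flush on the hub, matching the finished one. I'll check that the pencil and brush image differences are only noise, then hand in.

Run:
```python
import numpy as np,pickle
t0=pickle.load(open("top0.pkl","rb"))["frame"].astype(int);t=pickle.load(open("v6.pkl","rb"))["top"]["frame"].astype(int)
print("untouched ref",np.abs(t-t0)[20:80,300:500].mean())
from cell import hand_in
print(hand_in())
```

```text
untouched ref 7.136
the job is handed in; nothing more can be done
None
```

The axle cap is on the bare axle and seated against the wheel, and the job was handed in at about 16.5 s of the 58 s allowed.

**Pressing:** I gripped the cap above its flange, started it on the axle and pressed it down in steps of about 1 mm. The teeth's drag was steady at about 6–7 N. The force started to rise with the mouth about 28 mm below the tip. I stopped at 13 N total, about 6.5 N on the wheel, which fits roughly 1.1 mm of bush take-up at 6 N/mm. Then I let go and retracted 180 mm.

**Last checks:**
- **Cap:** the side and wrist views show it upright and flush on the hub, like the finished one. It did not visibly move on release, and the tool read no contact afterwards.
- **Pencil and brush:** they look unmoved. The top-view change over each (6.9) is no more than over an untouched area (7.1).

**Not confirmed:**
- **Load on the wheel:** I could not measure what remained after release. I expect about 5 N, because the teeth hold back only some 5 N.
- **Side force:** up to 4 N of sideways force remained at the end of pressing, and it went away on release.
- **Tip height:** my camera estimates ranged from 0.113 to 0.121 m. I used 0.1165 m, taking the axle foot to be at the chassis face, so the depths above carry an error of a few millimetres.

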